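# Fit the weighing pan on a balance and load the check weight

### The arm

A 7-joint arm with a two-finger parallel gripper is mounted at the origin on the work surface. World frame = base frame: x ahead of the robot, y to its left, z up, the work surface at z = 0. Lengths are in m, angles in rad, forces in N, time in s.
With the tool pointing down it reaches from about 0.35 to 0.775 m from the base axis. Payload 3.1 kg.
Tool frame: the origin (TCP) lies at the very end of the fingers, on their centre line; the grasp point (between the pads) lies 19 mm behind it (r.grip_point_offset is the distance from the TCP to the grasp point, in m); z points along the fingers, y is the line along which they close (so a half turn about z gives the same grasp; the last joint's range is limited). The gripper opens to 85 mm and grips with 20 to 120 N. Pads are 22 mm wide; open, the fingers measure 114 mm over their backs; the gripper's body (76 mm by 85 mm) begins 54 mm behind the grasp point. The pads swing forward as they close: fully open they stand 13 mm farther back than shut.
Start: joints at [1.252, 0.311, 0.014, 1.512, -0.004, 1.319, -0.027], TCP at [0.15, -0.529, 0.231] pointing down, gripper open.
Joint ranges: [-2.7, 2.7], [-0.3, 1.91], [-1.27, 1.3], [0.12, 2.57], [-1.44, 4.58], [0.2, 2.03], [-3.05, 3.05]. Speed limits (rad/s): [2.79, 2.79, 3.14, 3.14, 3.14, 3.14, 3.14].

### API

Orientations are given as a rotation vector (axis times angle).
In Python, from rig import r, optics gives the robot as it stands.
- The arm moves only by the shell command python3 -m jog 'ROWS' [FORCE]. ROWS is JSON, a list of rows, each a list of 7 numbers: the turn, a rotation vector about the tool's x, y, z in rad, then the shift along the tool's x, y, z in mm, then the finger opening in mm, from 0 to 85.4. In form: [[ax, ay, az, x, y, z, claw], ...]. A call has 1 to 10 rows; each row is the pose to reach, as a shift and turn from the pose commanded when the call began, along the tool's axes at that moment; what a row does not reach only later rows make up. A row lasts 1/10 s, in which the tool goes at most 50 mm and 8.59 degrees, less where a joint would pass 70% of its speed; a pose out of reach is approached as far as the arm can. A call with a gripper value outside its range is refused whole. The fingers move at their own pace and stop on an object; FORCE is the grip in N (left out, the last holds). Time passes only in rows, so rows that repeat a pose let the fingers close. It gives the time, the measured TCP pose, the force, the opening and the grip force at its end, in the units of the state.
- r.sense(): the state, without advancing time (a new reading comes with each control period).
- optics.get_image(name): name is "scene" or "side" or "wrist"; returns (picture, depth): 384x512x3 uint8, blue, green, red; 384x512 float32, m along the optical axis (not along the pixel's ray), 0 where there is no reading.
- optics.camera_params(name): a dict with "fx", "fy", "cx", "cy" (pixels), "k1" (the pictures are not rectified: a ray, as slopes to the right and down, at radius r is drawn at 1 + k1 r^2 times it, then the intrinsics apply), "world_to_cam" (4x4, takes a point from world to camera coordinates); the wrist camera has in their place "hand_eye" (4x4, takes a point from camera to tool coordinates, whose origin is the TCP and whose axes are the flange's). Camera axes: x right, y up, looking along -z (the intrinsics and any distortion apply to the point x, -y, -z); pixel columns grow to the right and rows downward; lengths in m; the calibration is good to about 2 mm. A picture is of the moment at which its call begins: read the wrist's pose just before it. camera_params takes no time and is no camera call.
- r.finish_job(): hands the job in; it is judged then, once.
The state is a dict: "clock": time; "qpos": joint angles; "qvel": joint speeds; "joint_efforts": joint torques, N m; "position": TCP position; "tool_rot": TCP orientation; "contact_force": force on the tool from outside, world axes, zero at the start; "ft_torque": the same for the moment, N m; "width": opening from 0.0 (shut) to 1.0 (fully open); "finger_force": force on a finger pad.
Only numpy, scipy, OpenCV 4.12 (cv2) and the standard library are available. Lean on these libraries where they do the work, as an engineer would, in place of code of your own. Each camera call takes 0.05 s, during which the arm holds its last target. There are 200 camera calls.

### The job

Get the balance ready for its check: lift the weighing pan out of the black tray and fit it on the balance, feeling about down the opening in its deck until the pan's stem drops into the hidden socket and the pan sits fully home and level; only then let go of it. After that, stand the largest of the three weights upright in the middle of the pan and let go. The weighing cell is delicate: never press on the balance with more than about 1.5 kg (15 N), and leave everything else in its place.

Things in the scene. Friction and masses are not known exactly. Their poses are not given: they have to be found in the camera images.
- balance: Laboratory balance, its pan off, fixed on the table: 300 (x) x 200 (y) mm, white deck 68 mm high, grey housing. Origin: centre of its underside, on the table; the sloping key and display front is its -x side. The weighing cell inside stands on an overload spring: it does not give below about 3.5 N, then sinks about 1 mm per N and is solid after 4 mm (7.5 N).
- balance_well (a point): Centre of the round opening (diameter 32 mm) in the deck, level with the deck top; axes as the balance. 16 mm down is the cell's flat, slippery black top, wider than the opening; in it the socket, a vertical blind hole, diameter 12 mm, 22 mm deep, no funnel. Its axis lies 4 to 6.5 mm from the opening's centre, in any direction, different every time; its pose is not given.
- pan: Bare steel weighing pan, 70 to 140 g. Origin: centre of its stem's tip; z up. From there up: stem diameter 10 mm, 18 mm long, 1 mm bevel at the tip; collar diameter 16 mm (z 18 to 46); flat rectangular pan (z 46 to 54), 60 mm along x, 72 mm along y. It starts upright, stem in the tray's hole. Grip it across its 60 mm, fingers closing along its x.
- pan_top (a point): Middle of the pan's flat top, 54 mm above the pan's origin. Fully home, the collar rests on the cell's top: the stem's tip is 34 mm above the balance's origin and the pan's underside 12 mm above the deck. With the stem only standing on the cell's top the tip is at 52 mm.
- tray: Black accessory tray, a flat block fixed on the table, 250 (x) x 180 (y) x 30 mm high, origin at the centre of its underside. The pan's stem stands in a hole (diameter 13 mm, 24 mm deep) at x 0, y +40 mm; the three weights stand on its flat top in a row along y -50 mm, at x -75, 0 and +75 mm, in any order.
- weight_large: The largest weight (140 to 280 g), bare steel: upright cylinder diameter 31 mm, 32 mm high, with a knob above (diameter 19 mm, its top at 48 mm). Origin: centre of its underside, z up.
- weight_medium: Middle weight, same shape: diameter 25 mm, 24 mm high, knob top at 40 mm. Leave in place.
- weight_small: Smallest weight, same shape: diameter 20 mm, 19 mm high, knob top at 35 mm. Leave in place.
- beaker: Glass beaker on the table, diameter 68 mm, 85 mm high, origin at its underside. Leave in place.
- bottle: Bottle on the table, diameter 64 mm, 170 mm high, origin at its underside. Leave in place.
- jar: Small amber jar at the back, diameter 56 mm, 70 mm high, origin at its underside. Leave in place.
- brush: Flat brush lying on the table, to the right of the tray. Leave in place.
- screwdriver: Screwdriver lying on the table. Leave in place.
There are look-alikes about, which are no part of the job. What is shaped like the weight_large but yellow is not meant. What is shaped like the pan but red or turquoise is not meant.

How it is judged:
By the outcome, as a careful person would: the job done as asked, in the order asked, and still so for the second after the job is handed in, with the robot touching nothing.
It also fails if it takes over 72 s, if anything falls off the work surface, if the arm or the gripper's body presses on something with over 40 N, if the wrist force passes 120 N, or if a joint passes its speed limit or range.

## Working session

There is one attempt and no reset: what is moved stays moved. The work goes in short steps, Python scripts to look and compute and a shell command to move; the robot and the scene stay as the last step left them, time stands still between calls to the robot, and variables do not carry over. Pictures are saved under pics/ and viewed, at most 10 in all, crops included, and the job is handed in when it is done.

```bash
mkdir -p pics; ls; cat > h.py <<'E'
import numpy as np, cv2
from rig import r, optics
from scipy.spatial.transform import Rotation as R
def shot(n):
    s=r.sense(); im,d=optics.get_image(n); p=optics.camera_params(n)
    if n=='wrist':
        T=np.eye(4);T[:3,:3]=R.from_rotvec(s['tool_rot']).as_matrix();T[:3,3]=s['position']
        c2w=T@np.array(p['hand_eye'])
    else: c2w=np.linalg.inv(np.array(p['world_to_cam']))
    K=np.array([[p['fx'],0,p['cx']],[0,p['fy'],p['cy']],[0,0,1.]])
    return im,d,K,np.array([p['k1'],0,0,0.]),c2w
def ray(S,u,v):
    a=cv2.undistortPoints(np.array([[[u,v]]],float),S[2],S[3])[0,0]
    return S[4][:3,:3]@np.array([a[0],-a[1],-1]), S[4][:3,3]
def onplane(S,u,v,z):
    d,o=ray(S,u,v); return o+d*(z-o[2])/d[2]
def bydepth(S,u,v):
    d,o=ray(S,u,v); return o+d*S[1][int(v),int(u)]
def cloud(S):
    H,W=S[1].shape; g=np.stack(np.meshgrid(np.arange(W),np.arange(H)),-1).reshape(-1,1,2).astype(float)
    a=cv2.undistortPoints(g,S[2],S[3])[:,0]; dd=S[1].reshape(-1,1)
    return (np.c_[a[:,0],-a[:,1],-np.ones(len(a))]*dd)@S[4][:3,:3].T+S[4][:3,3]
E
python3 - <<'E'
from h import *
print(r.sense()['tool_rot'])
import pickle
for n in('scene','side'):
    S=shot(n); pickle.dump(S,open(n+'.pkl','wb')); cv2.imwrite(f'pics/{n}0.png',cv2.resize(S[0],(768,576)))
    print(n,S[4].round(2).tolist())
E
```

```text
pics
[-3.10929207e+00 -4.33289260e-01  6.59459305e-04]
scene [[-0.51, -0.71, 0.49, 1.12], [0.86, -0.41, 0.3, 0.35], [-0.01, 0.58, 0.82, 1.07], [0.0, 0.0, 0.0, 1.0]]
side [[0.94, 0.19, -0.28, 0.24], [-0.34, 0.5, -0.8, -0.79], [-0.01, 0.85, 0.53, 0.59], [0.0, 0.0, 0.0, 1.0]]
```

View pics/scene0.png

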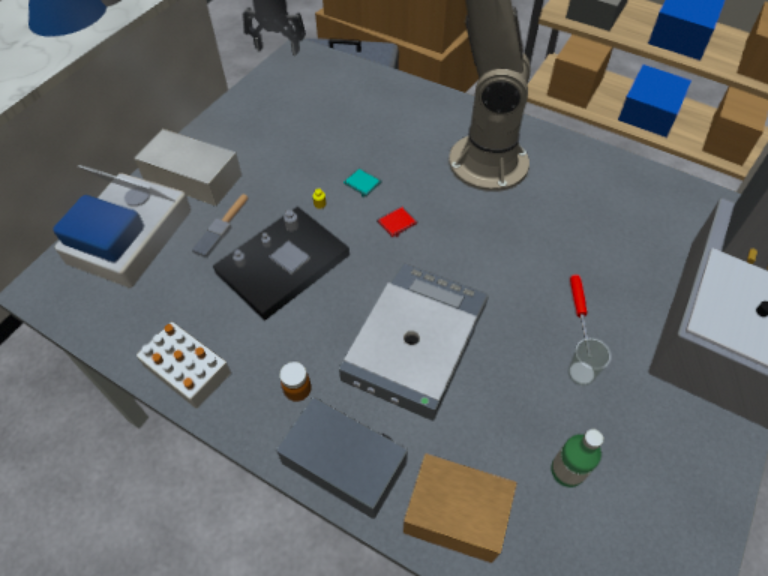

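View pics/side0.png

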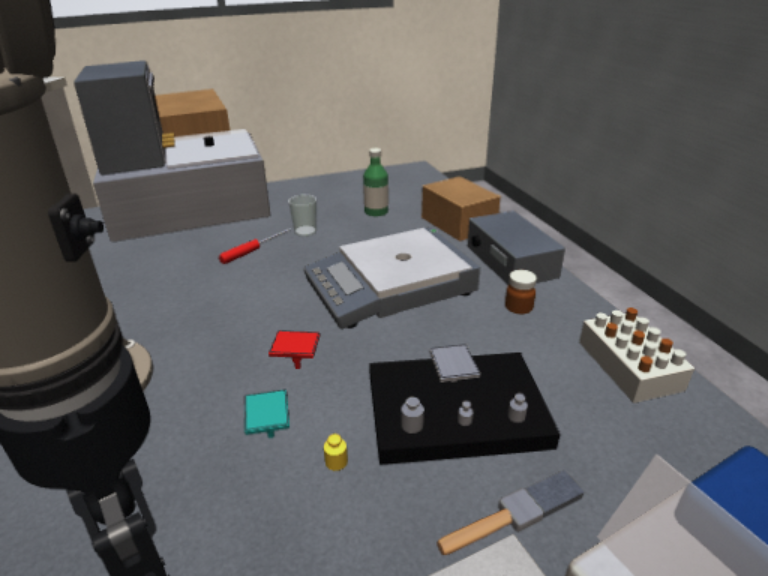

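Scene view: the steel pan is at (290,257) in the black tray. The weights are at (291,217), (266,239) and (239,256), and the balance opening is at (411,338). The candidates for the large weight are (291,217), (239,256) and the yellow one at (319,197). I pick the steel one at (291,217) as it's the biggest and bare steel. The red (397,221) and turquoise (363,182) pans are decoys. Next I'll fit positions and confirm in an enlarged crop.

```bash
python3 - <<'E'
from h import *
import pickle
for n in('scene','side'):
    S=pickle.load(open(n+'.pkl','rb')); 
    P=cloud(S); ok=S[1].reshape(-1)>0
    k=0.667
    uv={'scene':dict(pan=(290,257,.066),well=(411,338,.068),L=(291,212,.078)),'side':dict(pan=(455,363,.066),well=(403,257,.068),L=(412,401,.078))}[n]
    for a,(u,v,z) in uv.items(): print(n,a,onplane(S,u*k,v*k,z).round(4),bydepth(S,u*k,v*k).round(4))
    def rect(name,c,rad,z0,z1,zz=None):
        m=ok&(P[:,2]>z0)&(P[:,2]<z1)&(np.hypot(P[:,0]-c[0],P[:,1]-c[1])<rad)
        q=P[m]; b=cv2.minAreaRect((q[:,:2]*1000).astype(np.float32)); print(n,name,m.sum(),b,'z',np.median(q[:,2]).round(4))
    u,v,z=uv['pan'];c=onplane(S,u*k,v*k,z); rect('pan',c,.06,.059,.072)
    rect('tray',c,.24,.024,.036)
    u,v,z=uv['L'];c=onplane(S,u*k,v*k,z); rect('L',c,.03,.055,.09)
    u,v,z=uv['well'];c=onplane(S,u*k,v*k,z); rect('deck',c,.2,.062,.073)
S=pickle.load(open('side.pkl','rb')); c=S[0][215:315,170:380]
cv2.imwrite('pics/crop1.png',cv2.resize(c,None,fx=3.8,fy=3.8,interpolation=cv2.INTER_CUBIC))
E
```

```text
scene pan [ 0.5518 -0.2272  0.066 ] [ 0.5506 -0.2284  0.0639]
scene well [0.5986 0.0961 0.068 ] [0.5895 0.0918 0.0508]
scene L [ 0.4519 -0.294   0.078 ] [ 0.4505 -0.2954  0.0759]
scene pan 343 ((549.4807739257812, -231.71275329589844), (73.43569946289062, 63.46013259887695), 79.93690490722656) z 0.067
scene tray 2647 ((494.9920959472656, -253.97811889648438), (291.7631530761719, 384.75946044921875), 52.52110290527344) z 0.0311
scene L 61 ((459.7344665527344, -295.7138977050781), (20.996532440185547, 28.341936111450195), 36.539344787597656) z 0.0645
scene deck 4416 ((605.7747802734375, 95.89452362060547), (223.76405334472656, 201.06134033203125), 4.936437129974365) z 0.0684
side pan [ 0.5509 -0.2394  0.066 ] [ 0.5516 -0.2381  0.0648]
side well [0.5981 0.0894 0.068 ] [0.6045 0.1051 0.0586]
side L [ 0.4549 -0.3022  0.078 ] [ 0.4549 -0.3022  0.0781]
side pan 619 ((552.2445068359375, -233.0177764892578), (74.34654998779297, 60.83155822753906), 79.83482360839844) z 0.066
side tray 5975 ((527.6069946289062, -174.06698608398438), (364.2011413574219, 323.5273132324219), 76.01045227050781) z 0.0299
side L 182 ((454.9192199707031, -303.3799133300781), (24.35035514831543, 29.02757453918457), 63.26668930053711) z 0.0633
side deck 2406 ((646.6705322265625, 97.36112976074219), (298.7880554199219, 203.5137939453125), 4.095706939697266) z 0.0685
```

View pics/crop1.png

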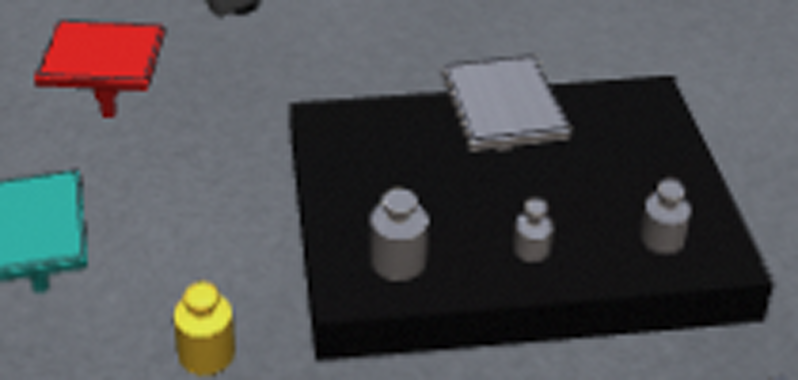

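The crop confirms the targets: steel pan at (505,100) and the largest steel weight at (400,235). The medium is at (665,215), the small at (533,230), and yellow at (203,330) is the decoy. First I'll look over the opening with the wrist camera.

```bash
cat >> h.py <<'E'
def go(x,y,z,yaw):  # yaw (deg) of tool x in world; prints row for a tool-down pose
    s=r.sense(); R0=R.from_rotvec(s['tool_rot']); a=np.radians(yaw)
    Rt=R.from_matrix(np.array([[np.cos(a),np.sin(a),0],[np.sin(a),-np.cos(a),0],[0,0,-1.]]))
    print('row',(R0.inv()*Rt).as_rotvec().round(3).tolist(),(R0.inv().apply(np.array([x,y,z])-s['position'])*1000).round(1).tolist())
def st():
    s=r.sense(); R0=R.from_rotvec(s['tool_rot']).as_matrix()
    print('t',round(s['clock'],2),'p',np.round(s['position'],4),'yawx',np.degrees(np.arctan2(R0[1,0],R0[0,0])).round(2),'z',R0[:,2].round(4),'F',np.round(s['contact_force'],2),'q',np.round(s['qpos'],2),'w',round(s['width'],3))
E
python3 - <<'E'
from h import *
st(); print(r.grip_point_offset); print(np.array(optics.camera_params('wrist')['hand_eye']).round(3),optics.camera_params('wrist'))
go(.598,.093,.2,94.1); go(.54,.093,.22,94.1); go(.551,-.232,.2,79.9)
E
```

```text
t 0.1 p [ 0.1501 -0.5284  0.2303] yawx 15.86 z [-7.e-04  2.e-03 -1.e+00] F [ 0.43  0.26 -0.41] q [ 1.25  0.31  0.01  1.51 -0.    1.32 -0.03] w 1.002
0.0187
[[ 0.     0.947  0.32   0.082]
 [ 1.    -0.    -0.    -0.   ]
 [ 0.     0.32  -0.947 -0.143]
 [ 0.     0.     0.     1.   ]] {'fx': 328.26003458481614, 'fy': 328.26003458481614, 'cx': 259.42150288947295, 'cy': 187.3989744630431, 'k1': -0.0914641958151421, 'hand_eye': array([[ 3.59466671e-04,  9.47457982e-01,  3.19880044e-01,
         8.23177357e-02],
       [ 9.99999935e-01, -3.45227491e-04, -1.01219521e-04,
        -3.37694639e-04],
       [ 1.45301417e-05,  3.19880059e-01, -9.47458045e-01,
        -1.42650459e-01],
       [ 0.00000000e+00,  0.00000000e+00,  0.00000000e+00,
         1.00000000e+00]])}
row [-0.002, -0.001, -1.366] [600.7, -475.3, 31.3]
row [-0.002, -0.001, -1.366] [544.9, -491.2, 11.3]
row [-0.002, -0.001, -1.118] [466.6, -175.5, 30.7]
```

```bash
python3 - <<'E'
from h import *
go(.604,.011,.13,94.1)
E
python3 -c "print(1)"
```

```text
row [-0.002, -0.001, -1.366] [584.0, -394.6, 101.1]
1
```

```bash
python3 -m jog '[[-0.002,-0.001,-1.366,584,-394.6,101,85],[-0.002,-0.001,-1.366,584,-394.6,101,85],[-0.002,-0.001,-1.366,584,-394.6,101,85],[-0.002,-0.001,-1.366,584,-394.6,101,85],[-0.002,-0.001,-1.366,584,-394.6,101,85],[-0.002,-0.001,-1.366,584,-394.6,101,85],[-0.002,-0.001,-1.366,584,-394.6,101,85],[-0.002,-0.001,-1.366,584,-394.6,101,85],[-0.002,-0.001,-1.366,584,-394.6,101,85],[-0.002,-0.001,-1.366,584,-394.6,101,85]]'; python3 - <<'E'
from h import *
st(); go(.604,.011,.13,94.1)
E
```

```text
clock: 1.1
position: [0.4697, -0.1489, 0.1599]
tool_rot: [2.136, 2.301, -0.002]
contact_force: [-0.1, -1.3, 0.3]
width: 0.994
finger_force: 0.0
t 1.1 p [ 0.4697 -0.1489  0.1599] yawx 94.26 z [ 6.e-04 -2.e-03 -1.e+00] F [-0.05 -1.26  0.26] q [ 0.67  0.29 -0.49  1.76  0.15  1.13  0.21] w 0.994
row [0.0, 0.002, 0.003] [149.6, 145.8, 29.6]
```

```bash
python3 -m jog '[[0,0,0,150,146,30,85],[0,0,0,150,146,30,85],[0,0,0,150,146,30,85],[0,0,0,150,146,30,85],[0,0,0,150,146,30,85],[0,0,0,150,146,30,85],[0,0,0,150,146,30,85]]'; python3 - <<'E'
from h import *
st()
import pickle
S=shot('wrist'); pickle.dump(S,open('w1.pkl','wb'))
R0=np.linalg.inv(S[4]); q=R0@np.array([.598,.093,.068,1]); u=S[2]@np.array([q[0],-q[1],-q[2]]); u=(u/u[2])[:2].astype(int); print(u)
c=S[0][max(u[1]-45,0):u[1]+45,max(u[0]-60,0):u[0]+60].astype(float); c=np.clip((c/255)**.4*255,0,255).astype(np.uint8)
cv2.imwrite('pics/w1.png',cv2.resize(c,None,fx=6.5,fy=6.5,interpolation=cv2.INTER_CUBIC))
P=cloud(S); m=(np.hypot(P[:,0]-.598,P[:,1]-.093)<.018)&(P[:,2]<.064)
print(np.histogram(P[m,2],bins=8)); dk=(np.hypot(P[:,0]-.598,P[:,1]-.093)<.05)&(P[:,2]>.062); print(np.median(P[dk,2]))
E
```

```text
clock: 1.8
position: [0.6031, 0.0079, 0.1296]
tool_rot: [2.14, 2.297, -0.005]
contact_force: [0.5, -0.6, -0.8]
width: 0.999
finger_force: 0.0
t 1.8 p [0.6031 0.0079 0.1296] yawx 94.06 z [-9.0e-04 -3.6e-03 -1.0e+00] F [ 0.54 -0.55 -0.79] q [ 0.3   0.54 -0.51  1.49  0.28  1.18 -0.18] w 0.999
[261  71]
(array([ 230,    8,   17,   10,   37, 1751,   53,   67]), array([0.02808495, 0.0325723 , 0.03705966, 0.04154702, 0.04603438,
       0.05052174, 0.0550091 , 0.05949645, 0.06398381]))
0.0680799199929984
```

View pics/w1.png

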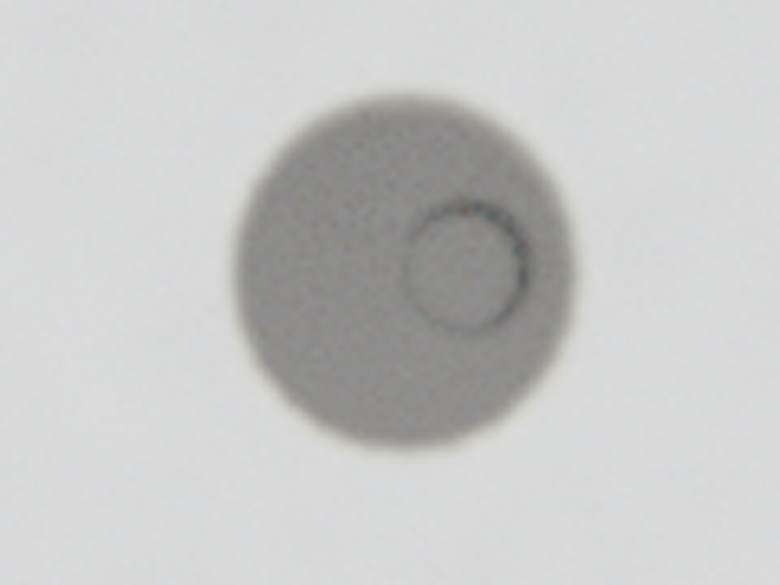

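The picture shows the opening centred at (406,271) with the socket visible on the cell top at (466,267). I'll convert both.

```bash
python3 - <<'E'
from h import *
import pickle
S=pickle.load(open('w1.pkl','rb'))
f=lambda x,y,z: onplane(S,201+x/6.5-.42,26+y/6.5-.42,z)
w=f(406,271,.068);k=f(466,267,.052); print('well',w,'sock',k,(k-w)*1000,np.hypot(*(k-w)[:2])*1000)
P=cloud(S); m=(np.hypot(P[:,0]-.598,P[:,1]-.093)<.018)&(P[:,2]<.04); print(P[m].mean(0))
go(.551-.02,-.232-.06,.2,79.9)
E
```

```text
well [0.59883368 0.09622522 0.068     ] sock [0.60477601 0.09745683 0.052     ] [  5.94233045   1.2316051  -16.        ] 6.068619475622277
[0.60549243 0.09791872 0.03051936]
row [-0.0, 0.004, 0.246] [-293.5, -92.7, -68.8]
```

```bash
python3 -m jog '[[0,0,0.246,-240,-70,-15,85],[0,0,0.246,-240,-70,-15,85],[0,0,0.246,-240,-70,-15,85],[0,0,0.246,-240,-70,-15,85],[0,0,0.246,-240,-70,-15,85],[0,0,0.246,-240,-70,-15,85],[0,0,0.246,-240,-70,-15,85],[0,0,0.246,-240,-70,-15,85],[0,0,0.246,-240,-70,-15,85]]'; python3 - <<'E'
from h import *
st()
import pickle
S=shot('wrist'); pickle.dump(S,open('w2.pkl','wb'))
cv2.imwrite('pics/w2.png',S[0])
P=cloud(S); 
for c,z0,z1,rad in (((.551,-.232),.060,.072,.06),((.4545,-.302),.070,.084,.02)):
    m=(S[1].reshape(-1)>0)&(np.hypot(P[:,0]-c[0],P[:,1]-c[1])<rad)&(P[:,2]>z0)&(P[:,2]<z1)
    if m.sum()>5: print(m.sum(),cv2.minAreaRect((P[m,:2]*1000).astype(np.float32)),np.median(P[m,2]))
E
```

```text
clock: 2.75
position: [0.5515, -0.2331, 0.1459]
tool_rot: [2.402, 2.022, 0.0]
contact_force: [0.0, 0.1, -0.3]
width: 0.994
finger_force: 0.0
t 2.75 p [ 0.5515 -0.2331  0.1459] yawx 80.16 z [ 0.0013 -0.0012 -1.    ] F [ 0.04  0.14 -0.31] q [ 0.65  0.5  -0.41  1.49  0.21  1.19  0.04] w 0.994
7896 ((551.8440551757812, -230.44676208496094), (72.94007873535156, 60.244972229003906), 79.35081481933594) 0.06610854628695859
14 ((463.7945861816406, -302.29620361328125), (7.269428730010986, 1.0696791410446167), 55.280696868896484) 0.07552413890538874
```

View pics/w2.png

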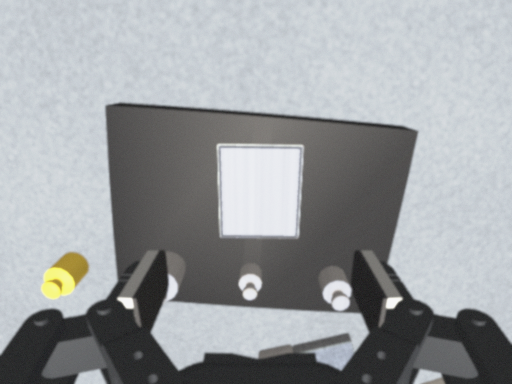

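Wrist view: the pan is centred at about (260,190), with the open fingertips at (155,255) and (365,255). The fingers clear the weights. I'll get the fingertip height before descending.

```bash
python3 - <<'E'
from h import *
import pickle
S=pickle.load(open('w2.pkl','rb')); P=cloud(S).reshape(384,512,3)
for u,v in((152,258),(158,256),(160,265),(368,258),(362,256),(152,275)): print(u,v,P[v,u].round(4))
go(.5518,-.2304,.048,79.5)
E
```

```text
152 258 [ 0.5085 -0.2148  0.1687]
158 256 [ 0.5105 -0.2152  0.1669]
160 265 [ 0.5108 -0.2188  0.1684]
368 258 [ 0.598  -0.2296  0.1699]
362 256 [ 0.5962 -0.2298  0.1674]
152 275 [ 0.5114 -0.2166  0.1794]
row [0.001, 0.001, 0.012] [2.7, -0.4, 97.8]
```

```bash
python3 -m jog '[[0,0,0.012,2.7,-0.4,50,85],[0,0,0.012,2.7,-0.4,95,85],[0,0,0.012,2.7,-0.4,102.5,85],[0,0,0.012,2.7,-0.4,102.5,85],[0,0,0.012,2.7,-0.4,102.5,60],[0,0,0.012,2.7,-0.4,102.5,50],[0,0,0.012,2.7,-0.4,102.5,50],[0,0,0.012,2.7,-0.4,102.5,50]]' 60; python3 - <<'E'
from h import *
st()
E
```

```text
clock: 3.6
position: [0.5538, -0.2327, 0.0465]
tool_rot: [2.413, 2.001, 0.003]
contact_force: [-0.9, 0.6, 5.5]
width: 0.685
finger_force: 63.7
t 3.6 p [ 0.5538 -0.2327  0.0465] yawx 79.34 z [ 0.0061 -0.0039 -1.    ] F [-0.92  0.62  5.5 ] q [ 0.63  0.6  -0.38  1.6   0.26  0.99 -0.02] w 0.685
```

```bash
python3 -m jog '[[0,0,0,0,0,-15,50],[0,0,0,0,0,-30,50],[0,0,0,0,0,-70,50],[0,0,0,0,0,-100,50],[0,0,0,0,0,-100,50],[0,0,0,0,0,-100,50]]'; python3 - <<'E'
from h import *
st(); go(.605,.0976,.14,94.1)
E
```

```text
clock: 4.2
position: [0.5522, -0.2323, 0.1451]
tool_rot: [2.414, 2.002, 0.001]
contact_force: [-0.8, 0.5, -0.1]
width: 0.683
finger_force: 65.1
t 4.2 p [ 0.5522 -0.2323  0.1451] yawx 79.34 z [ 0.0039 -0.0034 -1.    ] F [-0.82  0.51 -0.11] q [ 0.65  0.5  -0.41  1.49  0.21  1.19  0.02] w 0.683
row [0.004, 0.003, -0.258] [334.0, -9.1, 4.2]
```

```bash
python3 -m jog '[[0.004,0.003,-0.258,334,-9,4,50],[0.004,0.003,-0.258,334,-9,4,50],[0.004,0.003,-0.258,334,-9,4,50],[0.004,0.003,-0.258,334,-9,4,50],[0.004,0.003,-0.258,334,-9,4,50],[0.004,0.003,-0.258,334,-9,4,50],[0.004,0.003,-0.258,334,-9,4,50],[0.004,0.003,-0.258,334,-9,4,50],[0.004,0.003,-0.258,334,-9,4,50],[0.004,0.003,-0.258,334,-9,4,50]]'; python3 - <<'E'
from h import *
st()
import pickle
S=shot('wrist'); pickle.dump(S,open('w3.pkl','wb'))
cv2.imwrite('pics/w3.png',S[0])
s=r.sense(); P=(cloud(S)-s['position'])@R.from_rotvec(s['tool_rot']).as_matrix()*1000
m=(S[1].reshape(-1)>0)&(abs(P[:,0])<42)&(abs(P[:,1])<27)&(P[:,2]>-40)&(P[:,2]<0)
print(m.sum(),cv2.minAreaRect(P[m,:2].astype(np.float32)),np.median(P[m,2]),P[m,0].min(),P[m,0].max())
A=np.c_[P[m,:2],np.ones(m.sum())]; print(np.linalg.lstsq(A,P[m,2],rcond=None)[0])
E
```

```text
clock: 5.2
position: [0.6039, 0.0952, 0.1374]
tool_rot: [-2.141, -2.295, 0.007]
contact_force: [0.1, -0.2, -0.8]
width: 0.681
finger_force: 65.1
t 5.2 p [0.6039 0.0952 0.1374] yawx 93.99 z [-0.0049 -0.0011 -1.    ] F [ 0.07 -0.17 -0.77] q [ 0.16  0.56 -0.52  1.45  0.29  1.21 -0.33] w 0.681
18042 ((2.5018653869628906, 0.0019207000732421875), (53.996063232421875, 72.33340454101562), 89.99382781982422) -19.351400114353872 -33.66714725188033 38.66821713589645
[ 2.49143738e-03  4.81315922e-02 -1.92815001e+01]
```

View pics/w3.png

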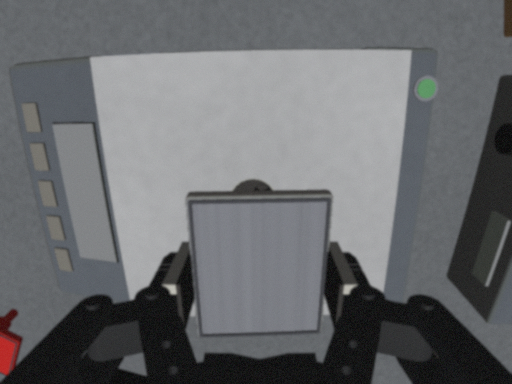

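Wrist view: the pan is held between the pads, centred at about (260,265), with the opening just visible beyond its edge at (253,187). The pan seems tilted, so I'll check that against the earlier readings.

```bash
python3 - <<'E'
from h import *
import pickle
def fit(f,c,rad,z0,z1):
    S=pickle.load(open(f,'rb')); P=cloud(S); m=(S[1].reshape(-1)>0)&(np.hypot(P[:,0]-c[0],P[:,1]-c[1])<rad)&(P[:,2]>z0)&(P[:,2]<z1)
    print(f,m.sum(),np.linalg.lstsq(np.c_[P[m,:2],np.ones(m.sum())],P[m,2],rcond=None)[0].round(4))
fit('w1.pkl',(.6,.1),.08,.062,.074); fit('w2.pkl',(.552,-.23),.028,.06,.072); fit('w3.pkl',(.604,.095),.026,.14,.17); fit('w3.pkl',(.6,.165),.03,.062,.074)
S=pickle.load(open('w3.pkl','rb'));P=cloud(S).reshape(384,512,3)
for u,v in((195,210),(325,210),(205,325),(315,325),(180,265),(340,265),(187,255),(331,255)):print(u,v,P[v,u].round(4))
E
```

```text
w1.pkl 40325 [-0.0004 -0.0002  0.0683]
w2.pkl 4463 [-0.0001 -0.0007  0.066 ]
w3.pkl 9306 [-0.0528  0.002   0.1887]
w3.pkl 7243 [-0.0012  0.0005  0.0687]
195 210 [0.5759 0.1251 0.158 ]
325 210 [0.6285 0.1283 0.1566]
205 325 [0.5806 0.0678 0.159 ]
315 325 [0.6325 0.0685 0.1554]
180 265 [0.5713 0.1039 0.1659]
340 265 [0.6358 0.1084 0.1655]
187 255 [0.5727 0.1045 0.1588]
331 255 [0.6335 0.1086 0.1582]
```

```bash
python3 -m jog '[[-0.053,0,0,0,2.3,0,50],[-0.053,0,0,0,2.3,20,50],[-0.053,0,0,0,2.3,28,50],[-0.053,0,0,0,2.3,28,50],[-0.053,0,0,0,2.3,28,50]]'; cat > m.py <<'E'
from h import *
st(); S=shot('wrist'); s=r.sense(); st(); P=cloud(S); p=s['position']
R0=R.from_rotvec(s['tool_rot']).as_matrix(); T=(P-p)@R0*1000
m=(S[1].reshape(-1)>0)&(abs(T[:,0])<30)&(abs(T[:,1])<26)&(T[:,2]>-40)&(T[:,2]<-8)
f=np.linalg.lstsq(np.c_[P[m,:2]-p[:2],np.ones(m.sum())],P[m,2],rcond=None)[0]; print('slope',f[:2].round(4),'ztop at TCP',f[2].round(4))
m=(S[1].reshape(-1)>0)&(abs(T[:,0])<45)&(abs(T[:,1])<18)&(T[:,2]>-40)&(T[:,2]<-8)
x=T[m,0]; cx=(x.min()+x.max())/2; tc=p+R0@np.array([cx,0,0])/1000; tc[2]=f[2]+(tc[:2]-p[:2])@f[:2]
tip=tc+0.054*np.array([f[0],f[1],-1]); print('cx',cx,x.min(),x.max(),'top',tc.round(4),'tip',tip.round(4))
E
python3 m.py
```

```text
clock: 5.75
position: [0.6068, 0.0971, 0.1105]
tool_rot: [2.119, 2.274, 0.058]
contact_force: [-0.2, 0.7, -0.3]
width: 0.683
finger_force: 65.0
t 5.75 p [0.6068 0.0971 0.1105] yawx 94.04 z [ 0.0498  0.0048 -0.9987] F [-0.22  0.65 -0.3 ] q [ 0.16  0.55 -0.52  1.54  0.31  1.08 -0.35] w 0.683
t 5.8 p [0.6072 0.0976 0.111 ] yawx 94.07 z [ 0.0508  0.0053 -0.9987] F [-0.04  0.91 -0.12] q [ 0.16  0.55 -0.52  1.54  0.31  1.08 -0.35] w 0.681
slope [0.0016 0.0087] ztop at TCP 0.1301
cx 1.8002524171644652 -34.409771818414896 38.010276652743826 top [0.6071 0.0994 0.1301] tip [0.6071 0.0999 0.0761]
```

```bash
sed -i 's/\[cx,0,0\]/[cx,0,-19.5]/' m.py; python3 -m jog '[[0,-0.009,0,-1.9,-1.8,8,50],[0,-0.009,0,-1.9,-2.2,18,50],[0,-0.009,0,-1.9,-2.2,18,50],[0,-0.009,0,-1.9,-2.2,18,50],[0,-0.009,0,-1.9,-2.2,18,50]]'; python3 m.py
```

```text
clock: 6.3
position: [0.6056, 0.0963, 0.0926]
tool_rot: [2.113, 2.27, 0.05]
contact_force: [0.4, -0.1, -1.2]
width: 0.679
finger_force: 65.0
t 6.3 p [0.6056 0.0963 0.0926] yawx 94.11 z [ 0.051  -0.0036 -0.9987] F [ 0.43 -0.07 -1.21] q [ 0.15  0.56 -0.51  1.56  0.33  1.05 -0.37] w 0.679
t 6.35 p [0.6057 0.0963 0.0927] yawx 94.11 z [ 0.0513 -0.0036 -0.9987] F [-0.69  0.48 -0.52] q [ 0.15  0.56 -0.51  1.56  0.33  1.05 -0.37] w 0.688
slope [ 0.0028 -0.0003] ztop at TCP 0.1121
cx 2.133766511508874 -34.09493139405779 38.362464417075536 top [0.6045 0.0985 0.1121] tip [0.6047 0.0985 0.0581]
```

```bash
python3 -m jog '[[0,0,0,-0.8,0,3,50],[0,0,0,-0.8,0,5,50],[0,0,0,-0.8,-0.1,6,50],[0,0,0,-0.8,-0.1,7,50],[0,0,0,-0.8,-0.2,8,50],[0,0,0,-0.8,-0.2,9,50],[0,0,0,-0.8,-0.2,9,50]]'; python3 -c "
from h import *
st()"
```

```text
clock: 7.05
position: [0.6056, 0.0952, 0.0833]
tool_rot: [2.113, 2.271, 0.049]
contact_force: [0.8, 0.4, -1.5]
width: 0.686
finger_force: 65.0
t 7.05 p [0.6056 0.0952 0.0833] yawx 94.1 z [ 0.0504 -0.0039 -0.9987] F [ 0.83  0.35 -1.48] q [ 0.15  0.57 -0.5   1.57  0.33  1.03 -0.37] w 0.686
```

No contact force at a stem tip height of about 48.7 mm, which is below the cell top at 52 mm, so the stem has entered the socket. I'll keep descending gently.

```bash
python3 -m jog '[[0,0,0,0,-0.1,1.5,50],[0,0,0,0,-0.1,3,50],[0,0,0,0,-0.2,4.5,50],[0,0,0,0,-0.3,6,50],[0,0,0,0,-0.4,7.5,50],[0,0,0,0,-0.5,9,50],[0,0,0,0,-0.5,9,50]]'; python3 -c "
from h import *
st()"
```

```text
clock: 7.75
position: [0.6055, 0.0951, 0.0741]
tool_rot: [2.113, 2.271, 0.048]
contact_force: [-1.1, 0.6, -1.4]
width: 0.684
finger_force: 65.0
t 7.75 p [0.6055 0.0951 0.0741] yawx 94.1 z [ 0.0501 -0.0039 -0.9987] F [-1.09  0.62 -1.43] q [ 0.15  0.58 -0.5   1.58  0.34  1.01 -0.38] w 0.684
```

```bash
python3 -m jog '[[0,0,0,0,-0.1,1.5,50],[0,0,0,0,-0.1,3,50],[0,0,0,0,-0.2,4,50],[0,0,0,0,-0.2,4.7,50],[0,0,0,0,-0.3,5.4,50],[0,0,0,0,-0.3,6,50],[0,0,0,0,-0.3,6,50]]'; python3 m.py
```

```text
clock: 8.45
position: [0.6057, 0.0952, 0.0685]
tool_rot: [2.113, 2.27, 0.049]
contact_force: [0.4, -0.4, -1.5]
width: 0.686
finger_force: 65.1
t 8.45 p [0.6057 0.0952 0.0685] yawx 94.1 z [ 0.0508 -0.0038 -0.9987] F [ 0.37 -0.39 -1.49] q [ 0.15  0.59 -0.5   1.58  0.34  1.   -0.38] w 0.686
t 8.5 p [0.6058 0.0952 0.0685] yawx 94.1 z [ 0.0508 -0.0037 -0.9987] F [-0.85 -0.07 -1.24] q [ 0.15  0.59 -0.5   1.58  0.34  1.   -0.38] w 0.681
slope [ 0.0027 -0.0012] ztop at TCP 0.0881
cx 2.0812160118449192 -34.08292355323128 38.24535557692112 top [0.6046 0.0973 0.0881] tip [0.6048 0.0973 0.0341]
```

```bash
python3 -m jog '[[0,0,0,0,0,0.4,50],[0,0,0,0,0,0.8,50],[0,0,0,0,0,1.2,50],[0,0,0,0,0,1.2,50]]'; python3 -c "
from h import *
st()"
```

```text
clock: 8.9
position: [0.6058, 0.0952, 0.0676]
tool_rot: [2.113, 2.27, 0.05]
contact_force: [-0.9, 0.3, 3.1]
width: 0.681
finger_force: 65.5
t 8.9 p [0.6058 0.0952 0.0676] yawx 94.11 z [ 0.051  -0.0038 -0.9987] F [-0.87  0.27  3.12] q [ 0.15  0.59 -0.5   1.59  0.34  1.   -0.38] w 0.681
```

Force rose by about 4.5 N at home height, so the pan is seated. Releasing it, then rising.

```bash
python3 -m jog '[[0,0,0,0,0,-0.5,50],[0,0,0,0,0,-0.5,66],[0,0,0,0,0,-0.5,75],[0,0,0,0,0,-0.5,85],[0,0,0,0,0,-0.5,85],[0,0,0,0,0,-0.5,85],[0.053,0,0,0,1.2,-20,85],[0.053,0,0,0,3,-60,85],[0.053,0,0,0,3,-60,85],[0.053,0,0,0,3,-60,85]]'; python3 - <<'E'
from h import *
st(); S=shot('wrist'); P=cloud(S); c=(.6046,.0973)
m=(S[1].reshape(-1)>0)&(np.hypot(P[:,0]-c[0],P[:,1]-c[1])<.055)&(P[:,2]>.08)&(P[:,2]<.1)
f=np.linalg.lstsq(np.c_[P[m,:2]-c,np.ones(m.sum())],P[m,2],rcond=None)[0]; print(f.round(4),cv2.minAreaRect((P[m,:2]*1000).astype(np.float32)))
go(.4545,-.302,.2,79.9)
E
```

```text
clock: 9.9
position: [0.6066, 0.096, 0.1285]
tool_rot: [2.137, 2.296, -0.007]
contact_force: [-0.2, -0.3, -0.0]
width: 0.995
finger_force: 0.0
t 9.9 p [0.6066 0.096  0.1285] yawx 94.11 z [ 6.e-04 -7.e-03 -1.e+00] F [-0.16 -0.31 -0.05] q [ 0.15  0.57 -0.52  1.46  0.3   1.19 -0.34] w 0.995
[-0.0004 -0.0064  0.0881] ((605.043701171875, 97.04908752441406), (60.342498779296875, 72.65180206298828), 4.137329578399658)
row [-0.002, 0.008, 0.248] [-386.2, -179.3, -69.4]
```

The pan sits with its top at 88.1 mm (expected 88) and is level. Now I'll go over the large weight.

```bash
python3 -m jog '[[0,0.007,0.248,-386,-179,-35,60],[0,0.007,0.248,-386,-179,-35,60],[0,0.007,0.248,-386,-179,-35,60],[0,0.007,0.248,-386,-179,-35,60],[0,0.007,0.248,-386,-179,-35,60],[0,0.007,0.248,-386,-179,-35,60],[0,0.007,0.248,-386,-179,-35,60],[0,0.007,0.248,-386,-179,-35,60],[0,0.007,0.248,-386,-179,-35,60],[0,0.007,0.248,-386,-179,-35,60]]'; python3 - <<'E'
from h import *
st(); S=shot('wrist'); cv2.imwrite('pics/w5.png',S[0]); import pickle; pickle.dump(S,open('w5.pkl','wb')); P=cloud(S); c=(.4545,-.300)
k=(S[1].reshape(-1)>0)&(np.hypot(P[:,0]-c[0],P[:,1]-c[1])<.03)
for a,b in((.074,.084),(.056,.066)):
    m=k&(P[:,2]>a)&(P[:,2]<b); print(m.sum(),cv2.minEnclosingCircle((P[m,:2]*1000).astype(np.float32)),np.median(P[m],0))
E
```

```text
clock: 10.95
position: [0.4504, -0.3084, 0.1641]
tool_rot: [-2.418, -2.003, 0.01]
contact_force: [-0.3, -0.4, -0.3]
width: 0.702
finger_force: 0.0
t 10.95 p [ 0.4504 -0.3084  0.1641] yawx 79.26 z [-0.0061 -0.003  -1.    ] F [-0.34 -0.44 -0.25] q [ 0.84  0.38 -0.37  1.61  0.15  1.18  0.25] w 0.702
472 ((456.26904296875, -297.57196044921875), 9.422377586364746) [ 0.45617476 -0.29678618  0.07742848]
715 ((456.0757751464844, -297.5159912109375), 15.44499683380127) [ 0.45750518 -0.29137366  0.06258846]
```

View pics/w5.png

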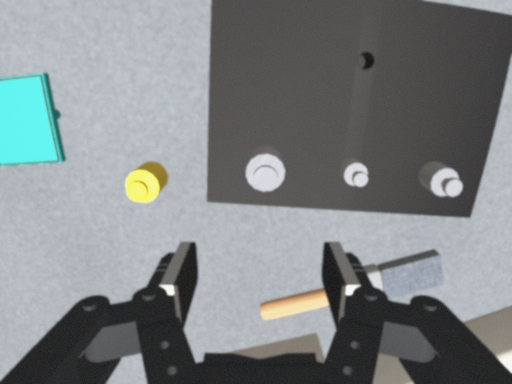

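Wrist view: the large weight is at (265,172), the small at (356,175), the medium at (445,182) and the yellow decoy at (142,184). The fingers at 60 mm clear the neighbours.

```bash
python3 - <<'E'
from h import *
go(.4562,-.2975,.036,79.3)
E
```

```text
row [-0.005, 0.001, 0.004] [7.7, 3.3, 128.1]
```

```bash
python3 -m jog '[[-0.005,0,0,7.7,3.3,30,60],[-0.005,0,0,7.7,3.3,70,60],[-0.005,0,0,7.7,3.3,110,60],[-0.005,0,0,7.7,3.3,127,60],[-0.005,0,0,7.7,3.3,127,60],[-0.005,0,0,7.7,3.3,127,60]]'; python3 -c "
from h import *
st(); go(.4562,-.2975,.036,79.3)"
```

```text
clock: 11.6
position: [0.4597, -0.2934, 0.0385]
tool_rot: [2.405, 2.019, 0.003]
contact_force: [-0.3, -0.1, -0.3]
width: 0.701
finger_force: 0.0
t 11.6 p [ 0.4597 -0.2934  0.0385] yawx 80.02 z [ 2.8e-03 -1.0e-04 -1.0e+00] F [-0.25 -0.13 -0.26] q [ 0.8   0.51 -0.35  1.76  0.21  0.9   0.18] w 0.701
row [0.003, -0.0, 0.013] [-4.6, -2.8, 2.5]
```

```bash
python3 -m jog '[[0,0,0.01,-4.6,-2.8,2,60],[0,0,0.01,-4.6,-2.8,2,60],[0,0,0.01,-4.6,-2.8,2,60],[0,0,0.01,-4.6,-2.8,2,45],[0,0,0.01,-4.6,-2.8,2,35],[0,0,0.01,-4.6,-2.8,2,25],[0,0,0.01,-4.6,-2.8,2,22],[0,0,0.01,-4.6,-2.8,2,22]]' 50; python3 -c "
from h import *
st()"
```

```text
clock: 12.4
position: [0.4562, -0.2992, 0.0372]
tool_rot: [2.415, 2.002, 0.003]
contact_force: [-0.5, 0.7, 4.4]
width: 0.344
finger_force: 49.6
t 12.4 p [ 0.4562 -0.2992  0.0372] yawx 79.32 z [ 0.0041 -0.0021 -1.    ] F [-0.53  0.68  4.42] q [ 0.81  0.51 -0.34  1.76  0.21  0.9   0.18] w 0.344
```

```bash
python3 -m jog '[[0,0,0,0,0,-15,22],[0,0,0,0,0,-50,22],[0,0,0,0,0,-100,22],[0,0,0,0,0,-130,22],[0,0,0,0,0,-130,22],[0,0,0,0,0,-130,22]]'; cat > m2.py <<'E'
from h import *
st(); S=shot('wrist'); s=r.sense(); P=cloud(S); p=s['position']
R0=R.from_rotvec(s['tool_rot']).as_matrix(); T=(P-p)@R0*1000
k=(S[1].reshape(-1)>0)&(abs(T[:,0])<25)&(abs(T[:,1])<14)&(T[:,2]>-60)&(T[:,2]<-15)
zt=np.percentile(T[k,2],5); m=k&(T[:,2]<zt+3)
print('knob top z',zt,cv2.minEnclosingCircle(T[m,:2].astype(np.float32)),m.sum(),np.linalg.lstsq(np.c_[P[m,:2],np.ones(m.sum())],P[m,2],rcond=None)[0][:2])
q=k&(T[:,2]>zt+9); print(cv2.minEnclosingCircle(T[q,:2].astype(np.float32)),np.median(T[q,2]))
E
python3 m2.py; python3 -c "
from h import *
go(.605,.097,.17,94.1)"
```

```text
clock: 13.0
position: [0.4546, -0.2986, 0.1659]
tool_rot: [2.417, 2.004, 0.001]
contact_force: [-0.1, 0.4, -4.1]
width: 0.344
finger_force: 49.9
t 13.0 p [ 0.4546 -0.2986  0.1659] yawx 79.32 z [ 0.0019 -0.0011 -1.    ] F [-0.11  0.43 -4.05] q [ 0.84  0.37 -0.38  1.62  0.14  1.18  0.24] w 0.344
knob top z -42.27796732227917 ((2.32781720161438, -4.053204536437988), 14.267131805419922) 1485 [-0.04658258 -0.00329832]
((0.8862234950065613, -0.6714063286781311), 17.091079711914062) -26.505668610691025
row [-0.001, -0.001, -0.258] [416.4, 75.4, -5.2]
```

```bash
python3 -m jog '[[0,0,-0.258,416,75,-5,22],[0,0,-0.258,416,75,-5,22],[0,0,-0.258,416,75,-5,22],[0,0,-0.258,416,75,-5,22],[0,0,-0.258,416,75,-5,22],[0,0,-0.258,416,75,-5,22],[0,0,-0.258,416,75,-5,22],[0,0,-0.258,416,75,-5,22],[0,0,-0.258,416,75,-5,22],[0,0,-0.258,416,75,-5,22]]'; cat > m2.py <<'E'
from h import *
import sys
S=shot('wrist'); st(); s=r.sense(); P=cloud(S); p=s['position']
R0=R.from_rotvec(s['tool_rot']).as_matrix(); T=(P-p)@R0*1000
m=(S[1].reshape(-1)>0)&(np.hypot(T[:,0]-2,T[:,1]+0)<14)&(T[:,2]>-60)&(T[:,2]<-35)
m&=(abs(T[:,2]-np.median(T[m&(np.hypot(T[:,0]-2,T[:,1])<5),2]))<1.5)
print(m.sum(),cv2.minEnclosingCircle(T[m,:2].astype(np.float32)),np.median(T[m],0))
m&=np.hypot(T[:,0]-2,T[:,1])<8
print('world slope',np.linalg.lstsq(np.c_[P[m,:2],np.ones(m.sum())],P[m,2],rcond=None)[0][:2])
x0,y0=200,190; cv2.imwrite(sys.argv[1],cv2.resize(S[0][x0-30:x0+170,y0-30:y0+190],None,fx=3,fy=3,interpolation=cv2.INTER_CUBIC))
E
python3 m2.py pics/w6.png
```

```text
clock: 14.05
position: [0.6041, 0.103, 0.1683]
tool_rot: [-2.127, -2.307, -0.001]
contact_force: [-0.9, -0.3, -2.6]
width: 0.346
finger_force: 50.0
t 14.1 p [0.6041 0.0989 0.1683] yawx 94.42 z [-2.9e-03 -9.0e-04 -1.0e+00] F [-0.   -1.08 -2.59] q [ 0.16  0.54 -0.54  1.41  0.28  1.28 -0.32] w 0.347
1225 ((6.200728416442871, 0.3387994170188904), 9.172986030578613) [  6.82907803   0.52623956 -40.36988842]
world slope [-0.00545791  0.07587953]
```

View pics/w6.png

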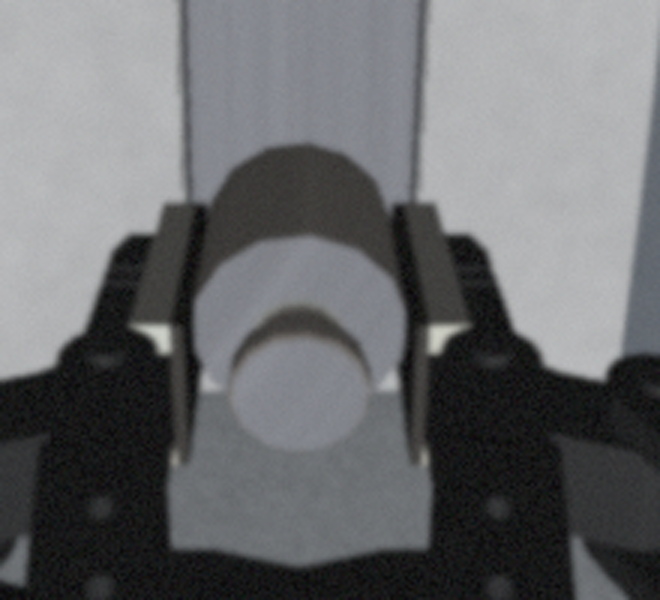

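The weight is held upright between the pads, with its knob at (300,392) and shoulder at (300,315) in the crop. The arm was still settling, so I'll measure again.

```bash
cat > m3.py <<'E'
from h import *
from scipy.optimize import least_squares
s=r.sense(); S=shot('wrist'); st(); P=cloud(S); p=s['position']
R0=R.from_rotvec(s['tool_rot']).as_matrix(); T=(P-p)@R0*1000; v=(S[1].reshape(-1)>0)
def plane(m):
    for _ in range(4):
        f=np.linalg.lstsq(np.c_[T[m,:2],np.ones(m.sum())],T[m,2],rcond=None)[0]
        m=m&(abs(T[:,2]-T[:,:2]@f[:2]-f[2])<1.2)
    return f,m
k=v&(np.hypot(T[:,0]-2,T[:,1])<11)&(T[:,2]>-50)&(T[:,2]<-36); f,m=plane(k)
print('knob',m.sum(),f.round(3),cv2.minEnclosingCircle(T[m,:2].astype(np.float32)))
k=v&(np.hypot(T[:,0]-2,T[:,1])<17)&(abs(T[:,1])<14.5)&(T[:,2]>-31)&(T[:,2]<-21); f,m=plane(k)
print('shoulder',m.sum(),f.round(3),'far x',T[m,0].max(),np.percentile(T[m,0],99.5))
E
python3 m3.py
```

```text
t 14.15 p [0.6044 0.0958 0.1685] yawx 94.2 z [-0.0025 -0.0032 -1.    ] F [ 0.53 -0.5  -4.01] q [ 0.16  0.53 -0.54  1.41  0.28  1.28 -0.32] w 0.344
knob 1108 [ 8.7000e-02  1.1000e-02 -4.0235e+01] ((2.4374125003814697, 0.00654061371460557), 9.085731506347656)
shoulder 1634 [ 3.7000e-02  4.0000e-03 -2.5703e+01] far x 16.991107030895147 16.546920377451098
```

```bash
python3 -m jog '[[0,0,0,0,0,0,22],[0,0,0,0,0,0,22],[0,0,0,0,0,0,22]]'; python3 m3.py; python3 m3.py
```

```text
clock: 14.45
position: [0.6059, 0.0942, 0.1713]
tool_rot: [2.141, 2.294, 0.0]
contact_force: [0.4, 0.5, -2.1]
width: 0.341
finger_force: 50.0
t 14.5 p [0.606  0.0946 0.1715] yawx 93.99 z [ 0.003  -0.0021 -1.    ] F [ 0.37 -0.52 -2.34] q [ 0.17  0.53 -0.54  1.41  0.28  1.28 -0.32] w 0.35
knob 1120 [ 7.8000e-02  1.2000e-02 -4.0217e+01] ((2.285606861114502, -0.02133226953446865), 9.040399551391602)
shoulder 1649 [ 3.1000e-02  2.0000e-03 -2.5669e+01] far x 17.39753423402006 16.619684949937735
t 14.55 p [0.606  0.095  0.1716] yawx 94.01 z [ 0.0032 -0.0019 -1.    ] F [-0.27 -0.49 -1.92] q [ 0.17  0.53 -0.54  1.41  0.28  1.28 -0.32] w 0.346
knob 1112 [ 8.600e-02  8.000e-03 -4.025e+01] ((2.3802781105041504, 0.09406781196594238), 9.007034301757812)
shoulder 1634 [ 3.4000e-02  1.0000e-03 -2.5671e+01] far x 16.97640817516256 16.71536253577154
```

```bash
python3 -m jog '[[0,0.06,0,2.3,-0.9,20,22],[0,0.06,0,2.3,-0.9,40,22],[0,0.06,0,2.3,-0.9,55,22],[0,0.06,0,2.3,-0.9,62,22],[0,0.06,0,2.3,-0.9,65,22],[0,0.06,0,2.3,-0.9,65,22],[0,0.06,0,2.3,-0.9,65,22],[0,0.06,0,2.3,-0.9,65,22]]'; cat >> m3.py <<'E'
n=np.array([f[0],f[1],-1]); k=v&(np.hypot(T[:,0]-2,T[:,1])<11)&(T[:,2]>-50)&(T[:,2]<-36); g,m=plane(k); c=cv2.minEnclosingCircle(T[m,:2].astype(np.float32))[0]
kc=p+R0@np.array([c[0],c[1],g[2]+g[0]*c[0]+g[1]*c[1]])/1000
sl=[np.linalg.lstsq(np.c_[P[q,:2],np.ones(q.sum())],P[q,2],rcond=None)[0][:2].round(3) for q in (m,plane(v&(np.hypot(T[:,0]-2,T[:,1])<17)&(abs(T[:,1])<14.5)&(T[:,2]>-31)&(T[:,2]<-21))[1])]
print('knob centre world',kc.round(4),'base z',kc[2]-.048,'world slopes',sl)
E
python3 m3.py
```

```text
clock: 15.35
position: [0.6059, 0.0985, 0.1076]
tool_rot: [-2.113, -2.27, -0.067]
contact_force: [-0.3, -0.5, -2.8]
width: 0.345
finger_force: 49.9
t 15.4 p [0.6057 0.0984 0.1074] yawx 94.12 z [ 4.000e-04  5.860e-02 -9.983e-01] F [ 0.18  0.8  -2.3 ] q [ 0.2   0.59 -0.54  1.5   0.26  1.13 -0.3 ] w 0.346
knob 1137 [ 8.1000e-02  8.0000e-03 -4.0201e+01] ((2.782796621322632, 0.0032910688314586878), 9.221989631652832)
shoulder 1644 [ 2.6000e-02  6.0000e-03 -2.5621e+01] far x 16.993760191626393 16.60270207242362
knob centre world [0.6057 0.099  0.1476] base z 0.09963007878186604 world slopes [array([-0.002, -0.021]), array([-0.004,  0.032])]
```

```bash
python3 -m jog '[[0,0,0,-2,-0.8,2,22],[0,0,0,-2.3,-0.8,5,22],[0,0,0,-2.4,-0.8,8,22],[0,0,0,-2.5,-0.8,9,22],[0,0,0,-2.6,-0.8,10,22],[0,0,0,-2.6,-0.8,10.5,22],[0,0,0,-2.6,-0.8,10.5,22]]'; python3 m3.py
```

```text
clock: 16.1
position: [0.6047, 0.0961, 0.096]
tool_rot: [-2.112, -2.269, -0.065]
contact_force: [0.1, -0.7, -1.3]
width: 0.344
finger_force: 49.9
t 16.15 p [0.6046 0.0961 0.096 ] yawx 94.12 z [-0.001   0.0583 -0.9983] F [-0.82 -0.49 -1.17] q [ 0.21  0.6  -0.54  1.51  0.26  1.1  -0.3 ] w 0.343
knob 1126 [ 8.3000e-02 -1.0000e-03 -4.0221e+01] ((2.3055381774902344, -0.06495699286460876), 9.056203842163086)
shoulder 1667 [ 3.5000e-02  8.0000e-03 -2.5713e+01] far x 17.16505748285816 16.6848716164331
knob centre world [0.6045 0.0961 0.1361] base z 0.08814180516662067 world slopes [array([ 0.006, -0.024]), array([-0.006,  0.023])]
```

```bash
python3 -m jog '[[0,0,0,0,0,0.4,22],[0,0,0,0,0,0.8,22],[0,0,0,0,0,0.8,22]]'
```

```text
clock: 16.45
position: [0.6048, 0.096, 0.0954]
tool_rot: [-2.113, -2.27, -0.065]
contact_force: [-0.5, -1.1, 0.4]
width: 0.349
finger_force: 50.0
```

Contact. Releasing, then rising.

```bash
python3 -m jog '[[0,0,0,0,0,0.3,36],[0,0,0,0,0,0.3,45],[0,0,0,0,0,0,60],[0,0,0,0,0,0,60],[0,0,0,0,0,-15,60],[0,-0.06,0,2,0,-60,60],[0,-0.06,0,4,0,-100,60],[0,-0.06,0,4,0,-110,60],[0,-0.06,0,4,0,-110,60],[0,-0.06,0,4,0,-110,60]]'; python3 - <<'E'
from h import *
r.sense(); S=shot('wrist'); st(); P=cloud(S); c=(.605,.097); v=S[1].reshape(-1)>0
d=np.hypot(P[:,0]-c[0],P[:,1]-c[1])
for n,rad,a,b in(('pan',.055,.083,.093),('shoulder',.03,.115,.125),('knob',.03,.130,.142)):
    m=v&(d<rad)&(P[:,2]>a)&(P[:,2]<b); q=(P[m,:2]*1000).astype(np.float32)
    print(n,m.sum(),np.linalg.lstsq(np.c_[P[m,:2]-c,np.ones(m.sum())],P[m,2],rcond=None)[0].round(4),cv2.minAreaRect(q) if n=='pan' else cv2.minEnclosingCircle(q))
S=shot('side'); cv2.imwrite('pics/side9.png',cv2.resize(S[0][120:330,170:400],None,fx=2.6,fy=2.6,interpolation=cv2.INTER_CUBIC))
E
```

```text
clock: 17.45
position: [0.6039, 0.0932, 0.2045]
tool_rot: [2.139, 2.297, -0.0]
contact_force: [-0.9, -0.5, -0.4]
width: 0.704
finger_force: 0.0
t 17.5 p [0.6034 0.0929 0.2035] yawx 94.07 z [ 0.     -0.0024 -1.    ] F [-0.01 -0.21 -0.27] q [ 0.17  0.51 -0.54  1.36  0.26  1.34 -0.3 ] w 0.703
pan 4477 [-0.0008 -0.0057  0.0881] ((604.9614868164062, 97.67242431640625), (60.25346755981445, 71.53003692626953), 4.166950225830078)
shoulder 784 [ 0.0008 -0.0264  0.1206] ((604.05517578125, 98.39028930664062), 15.552525520324707)
knob 543 [ 0.0052 -0.0724  0.1353] ((603.879150390625, 98.34666442871094), 9.381230354309082)
```

View pics/side9.png

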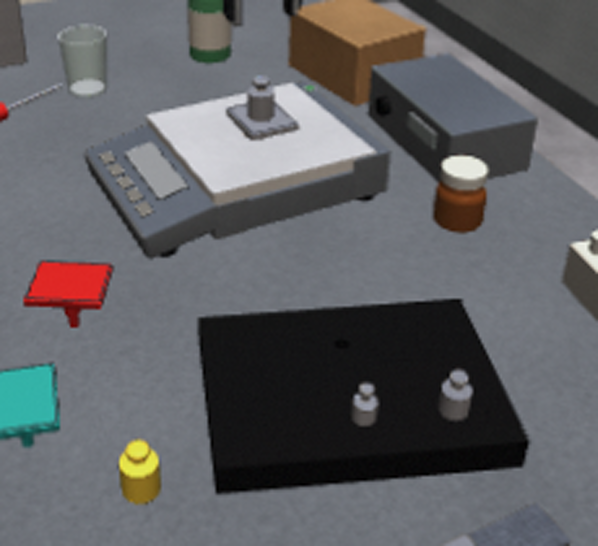

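The side view shows the weight upright in the middle of the seated pan at (262,105), with everything else in place. The wrist measurements agree: pan top at 88.1 mm and level, weight about 1 mm off centre. Handing in.

```bash
python3 -c "
from rig import r
print(r.finish_job())"
```

```text
the job is handed in; nothing more can be done
None
```

The pan is seated fully home and level on the balance, the largest weight stands upright on it about 1 mm off centre, and the job was handed in at about 17.5 s; I found the socket with the wrist camera, so no feeling about was needed.

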